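# Nest the biscuit cutters away in their tins

### The arm

A 6-joint arm with a two-finger parallel gripper is mounted at the origin on a cart in front of the work surface, level with it; the furniture and walls round the work are solid. World frame = base frame: x ahead of the robot, y to its left, z up, the work surface at z = 0. Lengths are in m, angles in degrees, forces in N, time in s.
With the tool pointing down it reaches from about 0.4 to 0.825 m from the base axis. Payload 7 kg.
Tool frame: the origin (TCP) lies at the very end of the fingers, on their centre line; the grasp point (between the pads) lies 19 mm behind it; z points along the fingers, y is the line along which they close (so a half turn about z gives the same grasp; the last joint's range is limited). The gripper opens to 88 mm and grips with 3 to 60 N. Pads are 19 mm wide; open, the fingers measure 130 mm over their backs; the gripper's body (78 mm by 193 mm) begins 47 mm behind the grasp point.
Start: joints at [-53.795, 20.546, 0.682, 0, -70.136, -16.507], TCP at [0.227, -0.635, 0.227] pointing down, gripper open.
Joint ranges: [-176.03, 176.03], [-82.01, 121.73], [-58.28, 71.71], [-173.87, 95.51], [-174.79, -0.11], [-173.66, 173.66]. Speed limits (degrees/s): [136.94, 136.94, 172.46, 180, 180, 180].

### API

Orientations are given as [roll, pitch, yaw] about the fixed x, y, z axes, in that order (R = Rz(yaw) Ry(pitch) Rx(roll)).
In Python, from plant import get_state, imaging, r, finder gives the robot as it stands.
- The arm moves only by the shell command python3 -m handwheel 'ROWS' [FORCE]. ROWS is JSON, a list of rows, each a list of 5 numbers: the closure, from 0 (fully open) to 1 (shut), then the shift along the world's x, y, z in cm, then the turn about the world's z in degrees. A call has 1 to 8 rows; each row is the pose to reach, as a shift and turn from the pose commanded when the call began; what a row does not reach only later rows make up. A row lasts 1/8 s, in which the tool goes at most 62.5 mm and 10.7 degrees, less where a joint would pass 70% of its speed; a pose out of reach is approached as far as the arm can. A call with a gripper value outside its range is refused whole. The fingers move at their own pace and stop on an object; FORCE is the grip in N (left out, the last holds). Time passes only in rows, so rows that repeat a pose let the fingers close. It gives the time, the measured TCP pose, the force, the opening and the grip force at its end, in the units of the state.
- get_state(): the state, without advancing time (a new reading comes with each control period).
- imaging.capture(name): name is "scene" or "top" or "wrist"; returns (picture, depth): 480x640x3 uint8, red, green, blue; 480x640 float32, m along the optical axis (not along the pixel's ray), 0 where there is no reading.
- imaging.get_calibration(name): a dict with "fx", "fy", "cx", "cy" (pixels), "rvec" (rotation vector, rad) and "tvec" (3), from world to camera coordinates, as OpenCV has them; the wrist camera has in their place "hand_eye" (4x4, takes a point from camera to tool coordinates, whose origin is the TCP and whose axes are the flange's). Camera axes: x right, y down, z forward; pixel columns grow to the right and rows downward; lengths in m; the calibration is good to about 2 mm. The wrist camera is an equidistant fisheye: a pixel r from the principal point sees the ray r / f radians off the axis. A picture is of the moment at which its call begins: read the wrist's pose just before it. get_calibration takes no time and is no camera call.
- r.close_job(): hands the job in; it is judged then, once.
Trained networks look in the newest picture that a camera, given by its name, has taken for a name from the list of things; names that differ only in an ending like _2 or _b are one class to them, and where a whole thing is asked for, a point or a joint stands for the part that bears it (a point fixed in the world has none). Each returns a list of dicts, best first, with "p" (0 to 1); they miss things now and then, are a little off and sometimes report something else, mostly with a low value. They report only what shows in the picture. A call takes as long as a camera call. They do not tell look-alikes from the thing itself.
- finder.cut_out(camera, query): "region" (480x640 bool, what is visible of it) and "pixel" ([column, row] in pixels, amid what is visible of it).
The state is a dict: "time_s": time; "joints": joint angles; "qd": joint speeds; "joint_torque": joint torques, N m; "tcp_pos": TCP position; "eef_rot": TCP orientation; "contact_force": force on the tool from outside, world axes, zero at the start; "moment": the same for the moment, N m; "gripper_width": finger opening in m; "gripper_force": force on a finger pad.
Only numpy, scipy, OpenCV 4.12 (cv2) and the standard library are available. Lean on these libraries where they do the work, as an engineer would, in place of code of your own. Each camera call takes 0.05 s, during which the arm holds its last target. There are 200 camera calls.

### The job

Put the biscuit cutters away. The three round ones go into the round tin and the two square ones into the square tin, nested one inside the other and all standing flat on the tin's floor; the handles bar the mouths, so begin each set with its smallest and lower the next size over it. Leave the jam jar, the glass and the salt shaker standing where they are.

Things in the scene. Friction and masses are not known exactly. Their poses are not given: they have to be found in the camera images.
- round_small_c (a point): Smallest round cutter: round steel band 42 mm wide outside, 22 mm high, wall 1.8 mm, upright; strap handle arched over it (46 mm over the straps), round wooden grip on top, 14 mm thick, 29 mm long, to hold. 49 mm high over all. Point: on its axis, 24.5 mm above its lower edge; grip axis 17.5 mm above it. x along the grip, z up. 50 g. Fits under the medium round one.
- round_medium_c (a point): Medium round cutter: round steel band 64 mm wide outside, 28 mm high, wall 1.8 mm, upright; strap handle arched over it (68 mm over the straps), round wooden grip on top, 14 mm thick, 51 mm long, to hold. 73 mm high over all. Point: on its axis, 36.5 mm above its lower edge; grip axis 29.5 mm above it. x along the grip, z up. 80 g. Inside 60 mm wide, free to 59 mm up.
- round_large_c (a point): Largest round cutter: round steel band 86 mm wide outside, 34 mm high, wall 1.8 mm, upright; strap handle arched over it (90 mm over the straps), round wooden grip on top, 14 mm thick, 73 mm long, to hold. 97 mm high over all. Point: on its axis, 48.5 mm above its lower edge; grip axis 41.5 mm above it. x along the grip, z up. 120 g. Inside 82 mm wide, free to 83 mm up.
- square_small_c (a point): Small square cutter: square steel band 41 mm wide outside, 22 mm high, wall 1.8 mm, upright; strap handle arched over it (45 mm over the straps), round wooden grip on top, 14 mm thick, 28 mm long, to hold. 49 mm high over all. Point: on its axis, 24.5 mm above its lower edge; grip axis 17.5 mm above it. x along the grip, z up. 55 g. Sides along x, y. Fits under the large square one.
- square_large_c (a point): Large square cutter: square steel band 62 mm wide outside, 28 mm high, wall 1.8 mm, upright; strap handle arched over it (66 mm over the straps), round wooden grip on top, 14 mm thick, 49 mm long, to hold. 73 mm high over all. Point: on its axis, 36.5 mm above its lower edge; grip axis 29.5 mm above it. x along the grip, z up. 90 g. Sides along x, y. Inside 58 mm wide, free to 59 mm up.
- tin_round: The round tin: a shallow open dark steel tray, 110 mm in outside diameter, 106 mm inside, 24 mm high, floor 2 mm thick, which does not shift (not its tall closed cover, which stands behind). Origin at the centre of its underside, z up.
- tin_square: The square tin: a shallow open dark steel tray, 88 mm square outside, 84 mm inside, 24 mm high, floor 2 mm thick, sides along its x and y, which does not shift (not its tall closed cover, which stands behind). Origin at the centre of its underside, z up.
- jam_jar: Bystander: a jar of red jam with a green lid, 60 mm wide, 85 mm high, standing among the cutters. Origin at the centre of its underside, z up.
- small_glass: Bystander: a small waisted drinking glass of milk, 63 mm wide, 88 mm high. Origin at the centre of its underside, z up.
- salt_shaker: Bystander: a clear salt shaker with a grey cap, 44 mm wide, 90 mm high. Origin at the centre of its underside, z up.
There are look-alikes about, which are no part of the job. Leave any yellow look-alike of the part that bears round_large_c alone.

How it is judged:
By the outcome, as a careful person would: the job done as asked, in the order asked, and still so for the second after the job is handed in, with the robot touching nothing.
It also fails if it takes over 136 s, if anything falls off the work surface, if the arm or the gripper's body presses on something with over 40 N, if the wrist force passes 120 N, or if a joint passes its speed limit or range.

## Working session

There is one attempt and no reset: what is moved stays moved. The work goes in short steps, Python scripts to look and compute and a shell command to move; the robot and the scene stay as the last step left them, time stands still between calls to the robot, and variables do not carry over. Pictures are saved under pics/ and viewed, at most 14 in all, crops included, and the job is handed in when it is done.

```bash
mkdir -p pics; ls
python3 - <<'E'
from plant import get_state, imaging, r, finder
import cv2
s=get_state();print(s)
for n in ("scene","top"):
    p,d=imaging.capture(n);cv2.imwrite(f"pics/{n}0.png",p[:,:,::-1]);print(n,imaging.get_calibration(n))
print(imaging.get_calibration("wrist"))
E
```

```text
pics
{'time_s': 0.0, 'joints': array([-5.37949607e+01,  2.05903835e+01,  6.33953122e-01, -2.03392473e-02,
       -7.01341631e+01, -1.65078043e+01]), 'qd': array([-0.1236743 , -0.05789049, -0.02941299, -0.07231625,  0.09792044,
        0.01517009]), 'joint_torque': array([ 1.57056500e-03, -5.82719922e+01,  2.93049037e+01,  6.99721187e+00,
        6.69759684e-03, -1.57079594e-04]), 'tcp_pos': array([ 0.22733591, -0.63505647,  0.22563521]), 'eef_rot': array([ 1.79907707e+02, -7.41219987e-03, -1.60309686e+02]), 'contact_force': array([-0.54928427,  0.04494297, -0.01864104]), 'moment': array([-0.07680411, -0.00224052,  0.00494556]), 'gripper_force': 0.0, 'gripper_width': 0.08790220313698778}
scene {'fx': 580.9336435644896, 'fy': 580.9336435644896, 'cx': 313.0480489714635, 'cy': 245.28328819042585, 'rvec': array([ 0.92057547, -2.42142884,  1.11197925]), 'tvec': array([0.41498469, 0.24836234, 0.89304567])}
top {'fx': 450.13016370155464, 'fy': 450.13016370155464, 'cx': 318.4740614224556, 'cy': 237.5440266071124, 'rvec': array([ 2.13973951, -2.13571813,  0.16555447]), 'tvec': array([0.00453824, 0.52056097, 0.85369231])}
{'fx': 371.64829954431775, 'fy': 371.64829954431775, 'cx': 317.3372691585575, 'cy': 242.26633248484143, 'hand_eye': array([[ 4.42884995e-04, -9.67490853e-01, -2.52905623e-01,
         6.70818460e-02],
       [ 9.99998931e-01,  7.80869431e-04, -1.23603226e-03,
        -3.86822324e-04],
       [ 1.39333618e-03, -2.52904805e-01,  9.67490164e-01,
        -1.58110473e-01],
       [ 0.00000000e+00,  0.00000000e+00,  0.00000000e+00,
         1.00000000e+00]])}
```

View pics/scene0.png

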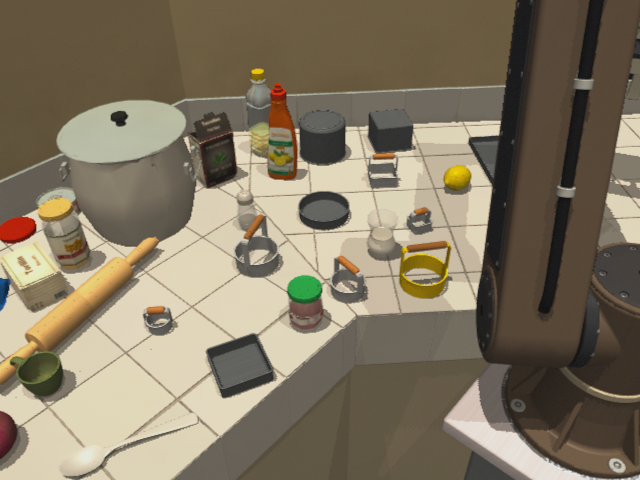

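View pics/top0.png

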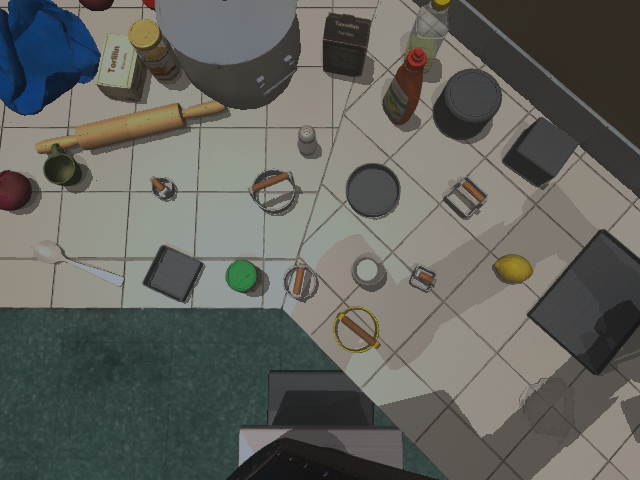

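The round cutters are at top-view pixels small (163,188), medium (300,282) and large (273,190). The square cutters are small (423,278) and large (466,197). The tins are round (372,190) and square (173,273). The yellow cutter at (357,330) is the decoy.

```bash
cat > h.py <<'E'
from plant import get_state, imaging, r, finder
import cv2, numpy as np
from scipy.spatial.transform import Rotation as R
def world(cam,p,d,mask,st=None):
    c=imaging.get_calibration(cam); v,u=np.nonzero(mask&(d>0)); z=d[v,u]
    x=(u-c['cx'])/c['fx'];y=(v-c['cy'])/c['fy']
    if cam=='wrist':
        rr=np.hypot(x,y)+1e-9; k=np.tan(rr)/rr; P=np.c_[x*k*z,y*k*z,z]
        H=c['hand_eye'];P=P@H[:3,:3].T+H[:3,3]
        return P@R.from_euler('xyz',st['eef_rot'],degrees=True).as_matrix().T+st['tcp_pos'],p[v,u],(u,v)
    M=cv2.Rodrigues(c['rvec'])[0]
    return (np.c_[x*z,y*z,z]-c['tvec'])@M,p[v,u],(u,v)
def wood(rgb):
    f=rgb.astype(float);return (f[:,0]>1.5*f[:,2])&(f[:,0]>f[:,1]*1.3)&(f[:,0]>60)
def grip(W,C):
    """centre xy, top z, direction, length of wooden grip"""
    g=W[wood(C)]
    if len(g)<8: return None
    zt=np.percentile(g[:,2],90); g=g[abs(g[:,2]-np.median(g[:,2]))<.012]
    (cx,cy),(w,h),a=cv2.minAreaRect((g[:,:2]*1000).astype(np.float32))
    if h>w:w,h,a=h,w,a+90
    return np.round([cx,cy,zt*1000,((a+90)%180)-90,w,h],1),len(g)
E
python3 - <<'E'
from h import *
Q=["round_small_c","round_medium_c","round_large_c","square_small_c","square_large_c","tin_round","tin_square","jam_jar","small_glass","salt_shaker"]
for cam in("top","scene"):
    p,d=imaging.capture(cam)
    for q in Q:
        for o in finder.cut_out(cam,q)[:3]:
            if o['p']<.3: continue
            W,C,_=world(cam,p,d,o['region'])
            W0=W[W[:,2]>.012]; 
            if len(W0)<5: W0=W
            lo,hi=np.percentile(W0,[2,98],axis=0)*1000
            print(cam,q,round(o['p'],2),np.round(o['pixel']),'mid',np.round((lo+hi)/2)[:2],'ext',np.round(hi-lo)[:2],'zmax',round(hi[2]), grip(W,C) if q.endswith('_c') else '')
E
```

```text
top round_small_c 0.57 [161. 188.] mid [630. 331.] ext [41. 41.] zmax 50 (array([629.1, 331.2,  49. ,  45.4,  28.8,  12.9]), 89)
top round_small_c 0.56 [427. 272.] mid [ 443. -204.] ext [46. 48.] zmax 49 (array([ 442.2, -204.1,   47.8,   66.4,   27. ,   12.2]), 90)
top round_medium_c 0.57 [298. 280.] mid [434.  44.] ext [64. 59.] zmax 74 (array([434. ,  43.6,  73.1, -10.2,  50. ,  12.2]), 168)
top round_large_c 0.93 [360. 338.] mid [334. -71.] ext [67. 73.] zmax 98 (array([342.4, -67.1,  97. ,  50.2,  72.7,  12.9]), 262)
top round_large_c 0.91 [270. 181.] mid [621. 100.] ext [84. 79.] zmax 97 (array([620.8,  98.7,  97.1, -67.6,  71.8,  13.2]), 235)
top square_small_c 0.83 [426. 277.] mid [ 443. -204.] ext [46. 48.] zmax 48 (array([ 442.2, -204.1,   47.8,   66.4,   27. ,   12.2]), 90)
top square_large_c 0.6 [470. 194.] mid [ 609. -297.] ext [77. 79.] zmax 73 (array([ 609.8, -296.7,   72.7,   43.9,   48.1,   12.4]), 164)
top tin_round 0.97 [374. 188.] mid [ 626. -107.] ext [109. 107.] zmax 27 
top tin_square 0.68 [174. 269.] mid [451. 301.] ext [108. 109.] zmax 27 
top jam_jar 0.75 [24
[... 1116 characters left out ...]
-203.5,   48.7,   65.2,   27.2,   12.1]), 64)
scene square_large_c 0.75 [385. 174.] mid [ 607. -298.] ext [76. 80.] zmax 73 (array([ 607.6, -295.2,   72.9,   50.3,   48.5,   14.9]), 104)
scene tin_round 0.9 [323. 211.] mid [ 625. -106.] ext [108. 109.] zmax 27 
scene tin_square 0.55 [241. 363.] mid [450. 301.] ext [109. 108.] zmax 27 
scene tin_square 0.48 [158. 322.] mid [627. 332.] ext [41. 40.] zmax 50 
scene jam_jar 0.74 [305. 303.] mid [437. 153.] ext [52. 52.] zmax 87 
scene small_glass 0.68 [378. 235.] mid [456. -88.] ext [57. 58.] zmax 88 
scene salt_shaker 0.89 [242. 209.] mid [716.  35.] ext [33. 34.] zmax 91 
scene salt_shaker 0.42 [306. 305.] mid [438. 153.] ext [53. 53.] zmax 87
```

```bash
python3 - <<'E'
from h import *
for cam in("top","scene"):
    p,d=imaging.capture(cam)
    for q in("tin_square","tin_round"):
        o=finder.cut_out(cam,q)
        o=[x for x in o if x['region'].sum()>800][0]
        W,C,_=world(cam,p,d,cv2.dilate(o['region'].astype(np.uint8),np.ones((5,5)))>0); W=W[(W[:,2]>.016)&(W[:,2]<.035)]
        print(cam,q,np.percentile(W[:,2],[10,90]),cv2.minAreaRect((W[:,:2]*1000).astype(np.float32)),cv2.minEnclosingCircle((W[:,:2]*1000).astype(np.float32)))
E
python3 -m handwheel '[[0.3,5,10,0,10],[0.3,9,18,-1,20],[0.3,13,25,-2,30],[0.3,17,33,-2,40],[0.3,21.5,43,-2.5,46],[0.3,21.5,43,-2.5,46],[0.3,21.5,43,-2.5,46],[0.3,21.5,43,-2.5,46]]' 20
```

```text
top tin_square [0.01856382 0.02599119] ((451.5823669433594, 300.8603515625), (90.98390197753906, 90.0979995727539), 66.05113983154297) ((451.600341796875, 300.8575744628906), 60.01723861694336)
top tin_round [0.01844046 0.02589791] ((625.7233276367188, -106.39594268798828), (111.16543579101562, 110.81623840332031), 73.11663055419922) ((625.9979248046875, -105.92424011230469), 56.80192565917969)
scene tin_square [0.017708   0.02658068] ((450.1512756347656, 300.09075927734375), (90.35649108886719, 92.40612030029297), 65.9885025024414) ((449.9989318847656, 300.6529541015625), 60.55056381225586)
scene tin_round [0.01704934 0.02595442] ((624.1800537109375, -106.33135986328125), (110.68977355957031, 114.08039093017578), 52.7948112487793) ((624.3738403320312, -107.13187408447266), 58.77988815307617)
time_s: 2.5
tcp_pos: [0.4434, -0.2033, 0.2019]
eef_rot: [-179.9, 0.0, -114.2]
contact_force: [0.9, -1.5, 1.1]
gripper_width: 0.0612
gripper_force: 0.0
```

```bash
cat > look.py <<'E'
import sys
from h import *
q,x,y=sys.argv[1],float(sys.argv[2]),float(sys.argv[3])
st=get_state();p,d=imaging.capture("wrist")
W,C,uv=world("wrist",p,d,d>0,st)
k=np.hypot(W[:,0]*1000-x,W[:,1]*1000-y)<60; k&=W[:,2]<.12
print(np.round(st['tcp_pos']*1000,1),np.round(st['eef_rot'],1)); W,C=W[k],C[k]; print(grip(W[W[:,2]>.03],C[W[:,2]>.03]))
if len(sys.argv)>4: cv2.imwrite("pics/"+sys.argv[4],p[:,:,::-1])
E
python3 look.py square_small_c 442 -204 w1.png
```

```text
[ 443.4 -203.3  201.9] [-179.9    0.  -114.2]
(array([ 443.7, -206.1,   49. ,   66. ,   27.5,   12.2]), 453)
```

View pics/w1.png

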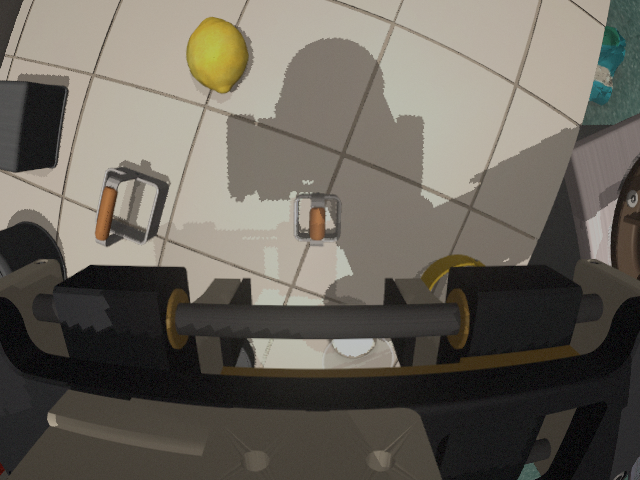

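```bash
python3 -m handwheel '[[0.3,-0.1,-0.1,-5,0],[0.3,-0.1,-0.1,-10,0],[0.3,-0.1,-0.1,-14,0],[0.3,-0.1,-0.1,-17.5,0],[0.3,-0.1,-0.1,-17.5,0],[1,-0.1,-0.1,-17.5,0],[1,-0.1,-0.1,-17.5,0],[1,-0.1,-0.1,-17.5,0]]' 20; python3 -m handwheel '[[1,0,0,0,0],[1,0,0,0,0],[1,0,0,2,0],[1,0,0,7,0],[1,0,0,12,0],[1,0,0,15,0],[1,0,0,15,0]]'
```

```text
time_s: 3.55
tcp_pos: [0.4423, -0.2065, 0.0278]
eef_rot: [-179.9, 0.0, -114.3]
contact_force: [0.5, 0.2, 0.6]
gripper_width: 0.0366
gripper_force: 0.0
time_s: 4.42
tcp_pos: [0.4429, -0.2067, 0.1791]
eef_rot: [-179.7, 0.1, -114.3]
contact_force: [-1.0, 0.2, -1.1]
gripper_width: 0.0136
gripper_force: 20.0
```

```bash
python3 -m handwheel '[[1,1,6,0,0],[1,1.5,12,0,0],[1,2,18,0,0],[1,2,24,0,0],[1,2,30,0,0],[1,1.5,36,0,0],[1,1,42,0,0],[1,0.8,48,0,0]]';  python3 -m handwheel '[[1,0,2.6,0,0],[1,0,2.6,0,0],[1,0,2.6,0,0],[1,0,2.6,0,0]]'
cat > tool.py <<'E'
import sys
from h import *
# carried cutter relative to TCP, and rim of tin near x,y (z lo..hi mm)
st=get_state();p,d=imaging.capture("wrist");W,C,uv=world("wrist",p,d,d>0,st);T=st['tcp_pos'];print(np.round(T*1000,1),np.round(st['eef_rot'],1))
k=(np.hypot(*(W[:,:2]-T[:2]).T)<.06)&(W[:,2]<T[2]+.03)&(W[:,2]>T[2]-.04); print('held',grip(W[k],C[k]))
if len(sys.argv)>1: cv2.imwrite("pics/"+sys.argv[1],p[:,:,::-1])
E
python3 tool.py w2.png
```

```text
time_s: 5.42
tcp_pos: [0.4484, 0.2751, 0.1755]
eef_rot: [180.0, -0.1, -114.3]
contact_force: [0.9, 0.4, -1.0]
gripper_width: 0.0134
gripper_force: 20.0
time_s: 5.92
tcp_pos: [0.4495, 0.2983, 0.1764]
eef_rot: [180.0, -0.0, -114.4]
contact_force: [-0.5, 0.4, -0.5]
gripper_width: 0.0135
gripper_force: 20.0
[449.5 298.3 176.4] [ 180.    -0.  -114.4]
held (array([451.3, 300.1, 195.7,  65.3,  31. ,  13.1]), 812)
```

View pics/w2.png

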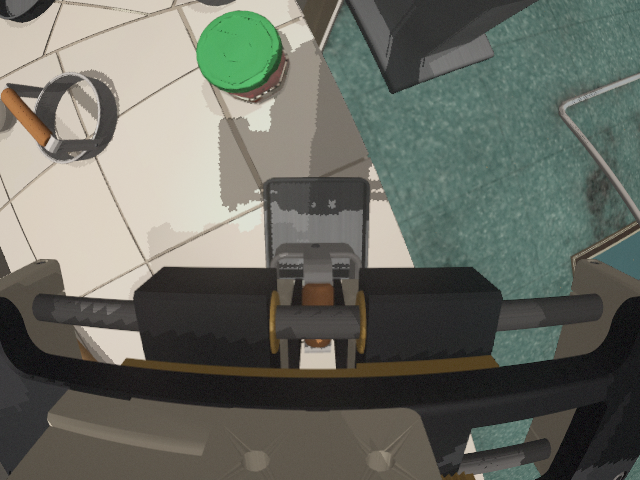

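```bash
python3 -m handwheel '[[1,0,0,-5,0],[1,0,0,-10,0],[1,0,0,-13,0],[1,0,0,-14.3,0],[1,0,0,-14.6,0],[1,0,0,-14.6,0],[1,0,0,-14.6,0]]'
```

```text
time_s: 6.85
tcp_pos: [0.4502, 0.2998, 0.0317]
eef_rot: [-180.0, 0.1, -114.3]
contact_force: [0.3, -1.4, 2.5]
gripper_width: 0.0135
gripper_force: 20.0
```

```bash
python3 -m handwheel '[[1,0,0,-0.2,0],[1,0,0,-0.2,0],[0.6,0,0,-0.2,0],[0.6,0,0,-0.2,0],[0.6,0,0,3,0],[0.6,0,0,9,0],[0.6,0,0,15,0],[0.6,0,0,18,0]]';  python3 -m handwheel '[[0.5,1.5,-6,0,0],[0.4,3,-12,0,0],[0.3,4.5,-18,0,0],[0.2,6,-24,0,-5],[0.2,7.5,-30,0,-10],[0.2,9,-36,0,-15],[0.2,11,-42,0,-20],[0.2,13,-48,0,-20]]' ; python3 -m handwheel '[[0.2,1.5,-6,0,0],[0.2,3,-11.5,0,0],[0.2,3,-11.5,0,0],[0.2,3,-11.5,0,0],[0.2,3,-11.5,0,0]]'; python3 look.py square_large_c 609 -296 w3.png
python3 - <<'E'
from h import *
p,d=imaging.capture("top");W,C,_=world("top",p,d,d>0);k=(np.hypot(W[:,0]-.451,W[:,1]-.3005)<.036);print(grip(W[k],C[k]))
cv2.imwrite("pics/t1.png",cv2.resize(p[200:340,90:270,::-1],None,fx=3,fy=3))
E
```

```text
time_s: 7.85
tcp_pos: [0.4502, 0.3005, 0.2142]
eef_rot: [-179.9, 0.3, -114.3]
contact_force: [0.4, 0.3, -1.5]
gripper_width: 0.0354
gripper_force: 0.0
time_s: 8.85
tcp_pos: [0.5795, -0.1809, 0.2105]
eef_rot: [-180.0, 0.0, -134.4]
contact_force: [1.9, 1.1, 0.7]
gripper_width: 0.0701
gripper_force: 0.0
time_s: 9.48
tcp_pos: [0.609, -0.2929, 0.2108]
eef_rot: [-180.0, 0.0, -134.2]
contact_force: [-0.3, 0.2, -0.1]
gripper_width: 0.0703
gripper_force: 0.0
[ 609.  -292.9  210.8] [-180.     0.  -134.2]
(array([ 611.2, -298.6,   73.1,   44.4,   49.6,   12.9]), 878)
(array([452. , 301.6,  50.7,  64.3,  28.2,  12.2]), 89)
```

View pics/t1.png

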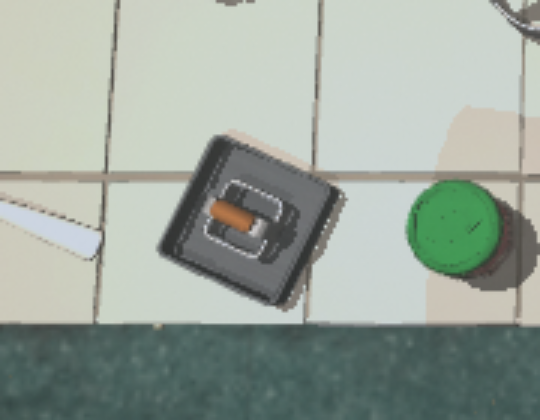

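```bash
python3 -m handwheel '[[0.2,0.1,-0.3,-5,-1],[0.2,0.1,-0.3,-10,-1],[0.2,0.1,-0.3,-14,-1],[0.2,0.1,-0.3,-15.7,-1],[0.2,0.1,-0.3,-15.7,-1],[1,0.1,-0.3,-15.7,-1],[1,0.1,-0.3,-15.7,-1],[1,0.1,-0.3,-15.7,-1]]' 25; python3 -m handwheel '[[1,0,0,0,0],[1,0,0,0,0],[1,0,0,0,0],[1,0,0,0,0],[1,0,0,4,0],[1,0,0,10,0],[1,0,0,15,0],[1,0,0,15,0]]'
```

```text
time_s: 10.58
tcp_pos: [0.6106, -0.2972, 0.0547]
eef_rot: [-179.9, 0.1, -135.3]
contact_force: [-0.1, 0.4, 0.1]
gripper_width: 0.046
gripper_force: 0.0
time_s: 11.58
tcp_pos: [0.6123, -0.2979, 0.2089]
eef_rot: [-179.6, 0.2, -135.3]
contact_force: [0.6, -0.5, -1.4]
gripper_width: 0.0134
gripper_force: 25.0
```

```bash
python3 -m handwheel '[[1,-1.5,6,0,0],[1,-3,12,0,5],[1,-4.5,18,0,10],[1,-6,24,0,15],[1,-7.5,30,0,20.8],[1,-9,36,0,20.8],[1,-10.5,42,0,20.8],[1,-12,48,0,20.8]]';  python3 -m handwheel '[[1,-2,6,0,0],[1,-4,12,0,0],[1,-4,12,0,0],[1,-4,12,0,0],[1,-4,12,0,0]]'; python3 tool.py; python3 look.py x 451 301 w4.png
```

```text
time_s: 12.58
tcp_pos: [0.4887, 0.1845, 0.2028]
eef_rot: [180.0, -0.0, -114.5]
contact_force: [0.5, 0.3, -1.3]
gripper_width: 0.0133
gripper_force: 25.0
time_s: 13.2
tcp_pos: [0.4501, 0.3018, 0.2031]
eef_rot: [180.0, -0.0, -114.6]
contact_force: [0.0, -1.0, -0.8]
gripper_width: 0.0131
gripper_force: 25.0
[450.1 301.8 203.1] [ 180.    -0.  -114.6]
held (array([451. , 301.4, 222.9,  66.1,  52.2,  13.4]), 2233)
[450.3 301.7 203.3] [ 180.    -0.  -114.6]
None
```

View pics/w4.png

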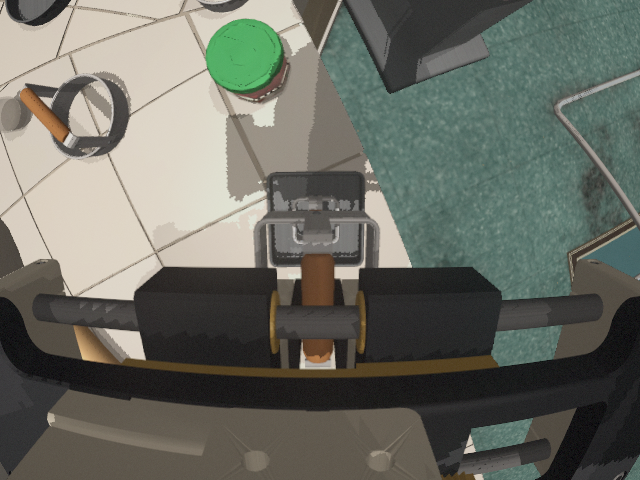

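```bash
python3 -m handwheel '[[1,0.1,0,-5,0],[1,0.1,0,-9,0],[1,0.1,0,-11,0],[1,0.1,0,-12.5,0],[1,0.1,0,-13.5,0],[1,0.1,0,-14.3,0],[1,0.1,0,-14.3,0],[1,0.1,0,-14.3,0]]'
```

```text
time_s: 14.3
tcp_pos: [0.4513, 0.3033, 0.0611]
eef_rot: [-180.0, 0.1, -114.5]
contact_force: [0.1, -0.8, -1.2]
gripper_width: 0.013
gripper_force: 25.0
```

```bash
python3 -m handwheel '[[1,0,-0.15,-0.2,0],[1,0,-0.15,-0.4,0],[1,0,-0.15,-0.5,0],[1,0,-0.15,-0.5,0]]'
```

```text
time_s: 14.8
tcp_pos: [0.451, 0.3014, 0.0555]
eef_rot: [-180.0, -0.0, -114.5]
contact_force: [-1.8, -0.6, -1.0]
gripper_width: 0.0132
gripper_force: 25.0
```

```bash
python3 -m handwheel '[[0.6,0,0,0,0],[0.6,0,0,0,0],[0.6,0,0,0,0],[0.6,0,0,5,0],[0.6,0,0,11,0],[0.5,0,0,15,0],[0.5,4,0.7,15,-8],[0.5,8,1.4,15,-16]]' 20;  python3 -m handwheel '[[0.4,5,1,0,-2],[0.4,9.7,1.7,0,-2],[0.4,9.7,1.7,0,-2],[0.4,9.7,1.7,0,-2],[0.4,9.7,1.7,0,-2]]'; python3 look.py x 628 331
python3 - <<'E'
from h import *
p,d=imaging.capture("top");W,C,_=world("top",p,d,d>0);k=(np.hypot(W[:,0]-.451,W[:,1]-.3005)<.036);print(grip(W[k],C[k]))
cv2.imwrite("pics/t2.png",cv2.resize(p[200:340,90:270,::-1],None,fx=3,fy=3))
E
```

```text
time_s: 15.8
tcp_pos: [0.532, 0.3161, 0.2071]
eef_rot: [180.0, 0.2, -130.7]
contact_force: [-0.5, 0.9, -0.3]
gripper_width: 0.0438
gripper_force: 0.0
time_s: 16.42
tcp_pos: [0.6273, 0.3325, 0.2061]
eef_rot: [180.0, 0.0, -132.5]
contact_force: [-1.0, 0.1, 0.1]
gripper_width: 0.053
gripper_force: 0.0
[627.3 332.5 206.1] [ 180.     0.  -132.5]
(array([630.1, 330.1,  49.2,  44.8,  28.8,  13. ]), 460)
(array([451.8, 300.5,  75. ,  64.5,  48.2,  12.8]), 147)
```

View pics/t2.png

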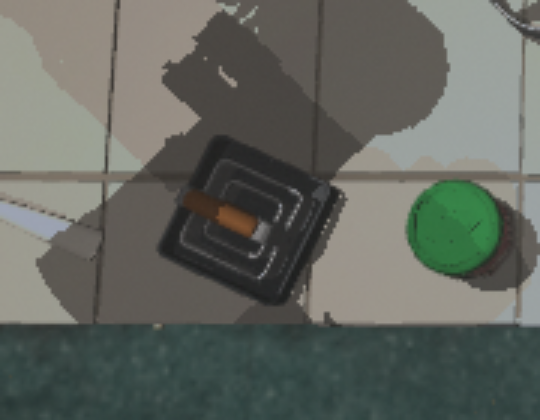

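The square set is nested flat in its tin, with the grip top at 75 mm as it should be. Next is the small round cutter.

```bash
python3 -m handwheel '[[0.4,0.15,-0.1,-5,-2],[0.4,0.15,-0.1,-10,-2],[0.4,0.15,-0.1,-15,-2],[0.4,0.15,-0.1,-17.8,-2],[0.4,0.15,-0.1,-17.8,-2],[1,0.15,-0.1,-17.8,-2],[1,0.15,-0.1,-17.8,-2],[1,0.15,-0.1,-17.8,-2]]' 20; python3 -m handwheel '[[1,0,0,0,0],[1,0,0,0,0],[1,0,0,0,0],[1,0,0,4,0],[1,0,0,10,0],[1,0,0,15,0],[1,0,0,18,0],[1,0,0,18,0]]'
```

```text
time_s: 17.52
tcp_pos: [0.6301, 0.332, 0.0291]
eef_rot: [-180.0, 0.1, -134.5]
contact_force: [-0.1, 0.4, -0.1]
gripper_width: 0.0281
gripper_force: 0.0
time_s: 18.52
tcp_pos: [0.6306, 0.3322, 0.2109]
eef_rot: [-180.0, 0.3, -134.5]
contact_force: [-0.5, 0.7, -0.7]
gripper_width: 0.0134
gripper_force: 20.0
```

```bash
python3 -m handwheel '[[1,0,-6,0,0],[1,0,-12,0,0],[1,0,-18,0,0],[1,0,-24,0,0],[1,0,-30,0,0],[1,0,-36,0,0],[1,-0.5,-41,0,0],[1,-0.5,-43.8,0,0]]'; python3 -m handwheel '[[1,0,0,0,0],[1,0,0,0,0],[1,0,0,0,0]]'; python3 tool.py w5.png
```

```text
time_s: 19.52
tcp_pos: [0.6232, -0.109, 0.2062]
eef_rot: [179.9, -0.1, -134.6]
contact_force: [0.0, 0.7, -0.6]
gripper_width: 0.0133
gripper_force: 20.0
time_s: 19.9
tcp_pos: [0.6245, -0.1056, 0.2072]
eef_rot: [180.0, -0.0, -134.4]
contact_force: [0.5, 0.1, -0.7]
gripper_width: 0.0133
gripper_force: 20.0
[ 624.5 -105.6  207.2] [ 180.    -0.  -134.4]
held (array([ 625.1, -106.3,  227.9,   46.1,   31.2,   13.3]), 954)
```

View pics/w5.png

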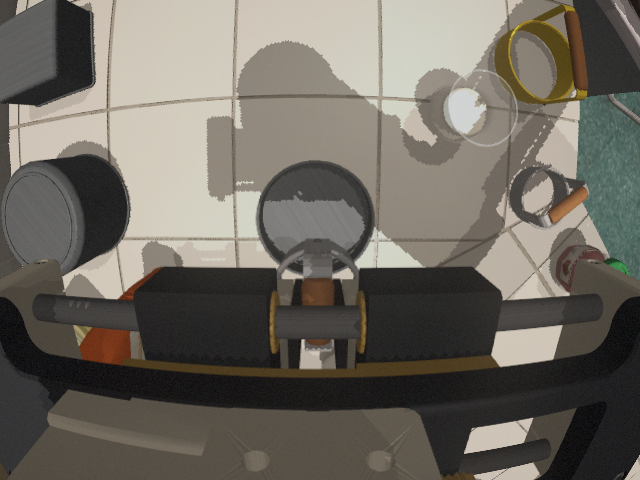

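The held cutter sits centred over the round tin (tin ellipse at 316,217), so I'll lower it.

```bash
python3 -m handwheel '[[1,0,0,-5,0],[1,0,0,-10,0],[1,0,0,-14,0],[1,0,0,-16.5,0],[1,0,0,-17.3,0],[1,0,0,-17.6,0],[1,0,0,-17.6,0],[1,0,0,-17.6,0]]'; python3 -m handwheel '[[0.6,0,0,0,0],[0.6,0,0,0,0],[0.6,0,0,0,0],[0.6,0,0,4,0],[0.6,0,0,10,0],[0.5,0,0,16,0],[0.5,0,0,19,0],[0.5,0,0,19,0]]' 20
```

```text
time_s: 20.95
tcp_pos: [0.6252, -0.1065, 0.0328]
eef_rot: [-179.9, 0.1, -134.5]
contact_force: [-0.4, 0.7, -0.3]
gripper_width: 0.0132
gripper_force: 20.0
time_s: 21.95
tcp_pos: [0.626, -0.1066, 0.225]
eef_rot: [-179.8, 0.2, -134.5]
contact_force: [-0.9, -0.1, -0.2]
gripper_width: 0.0434
gripper_force: 0.0
```

```bash
python3 -m handwheel '[[0.4,-4,3,0,-10],[0.3,-8,6,0,-20],[0.2,-12,9,0,-30],[0.2,-16,12,-1,-40],[0.2,-19.2,15,-1,-50],[0.2,-19.2,15,-1,-56],[0.2,-19.2,15,-1,-56],[0.2,-19.2,15,-1,-56]]'; python3 look.py x 434 44 w6.png
python3 - <<'E'
from h import *
print(get_state()['joints'])
p,d=imaging.capture("top");W,C,_=world("top",p,d,d>0);k=(np.hypot(W[:,0]-.625,W[:,1]+.1063)<.04);print(grip(W[k],C[k]))
cv2.imwrite("pics/t3.png",cv2.resize(p[130:310,220:460,::-1],None,fx=3,fy=3))
E
```

```text
time_s: 22.95
tcp_pos: [0.4325, 0.0432, 0.2111]
eef_rot: [-180.0, -0.0, 169.6]
contact_force: [-0.5, -0.4, 0.7]
gripper_width: 0.0703
gripper_force: 0.0
[432.5  43.2 211.1] [-180.    -0.   169.6]
(array([434.6,  42.4,  73.2, -10.6,  50.7,  12.3]), 876)
[ 3.18621182e+01 -2.13192125e+00 -2.91818148e+01 -3.73880998e-03
 -6.30054094e+01 -1.32296950e+02]
(array([ 623.7, -105.8,   51. ,   46.7,   27.6,   11.9]), 84)
```

View pics/t3.png

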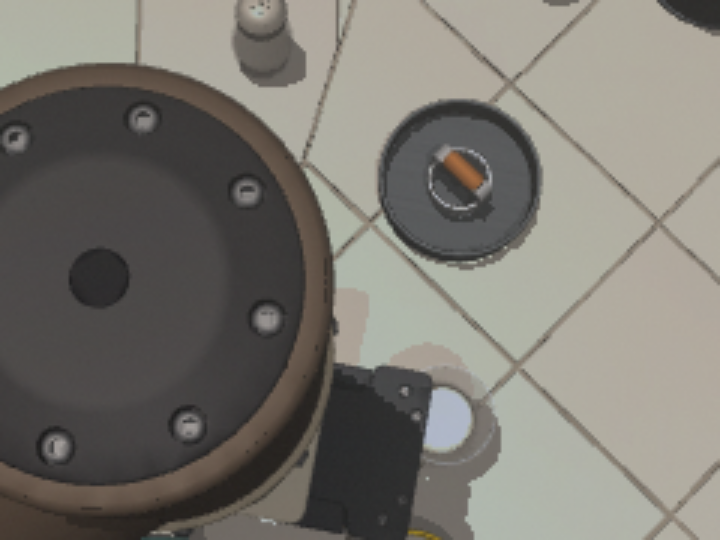

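```bash
python3 -m handwheel '[[0.3,0.15,0,-5,0],[0.3,0.15,0,-10,0],[0.3,0.15,0,-14,0],[0.3,0.15,0,-15.7,0],[0.3,0.15,0,-15.7,0],[1,0.15,0,-15.7,0],[1,0.15,0,-15.7,0],[1,0.15,0,-15.7,0]]' 25; python3 -m handwheel '[[1,0,0,0,0],[1,0,0,0,0],[1,0,0,0,0],[1,0,0,0,0],[1,0,0,4,0],[1,0,0,10,0],[1,0,0,15,0],[1,0,0,17,0]]'; python3 -m handwheel '[[1,4,-3,0,10],[1,8,-6,0,20],[1,12,-9,0,30],[1,16,-12,0,40],[1,19,-15,0,50],[1,19,-15,0,56],[1,19,-15,0,56],[1,19,-15,0,56]]'; python3 tool.py
```

```text
time_s: 24.05
tcp_pos: [0.4345, 0.0436, 0.0553]
eef_rot: [179.9, 0.1, 169.5]
contact_force: [-0.7, -0.3, 0.1]
gripper_width: 0.0368
gripper_force: 0.0
time_s: 25.05
tcp_pos: [0.435, 0.0439, 0.2276]
eef_rot: [179.8, 0.2, 169.5]
contact_force: [-0.6, 0.3, -1.3]
gripper_width: 0.0127
gripper_force: 25.0
time_s: 26.05
tcp_pos: [0.6237, -0.1063, 0.2244]
eef_rot: [180.0, -0.0, -134.6]
contact_force: [-0.3, -0.7, -0.7]
gripper_width: 0.0132
gripper_force: 25.0
[ 623.7 -106.3  224.4] [ 180.    -0.  -134.6]
held (array([ 625.5, -105.8,  242.9,   45.6,   54.4,   13.5]), 2316)
```

```bash
python3 -m handwheel '[[1,0.05,0,-5,0],[1,0.05,0,-9,0],[1,0.05,0,-11.5,0],[1,0.05,0,-13,0],[1,0.05,0,-14.5,0],[1,0.05,0,-15.8,0],[1,0.05,0,-16.5,0],[1,0.05,0,-16.5,0]]'; python3 -m handwheel '[[1,0,0,-0.2,0],[1,0,0,-0.2,0]]'
```

```text
time_s: 27.1
tcp_pos: [0.6244, -0.1066, 0.0592]
eef_rot: [180.0, -0.0, -134.5]
contact_force: [-1.0, -0.7, -0.8]
gripper_width: 0.0131
gripper_force: 25.0
time_s: 27.35
tcp_pos: [0.6247, -0.1066, 0.0579]
eef_rot: [-180.0, 0.0, -134.5]
contact_force: [-0.1, 0.1, 0.2]
gripper_width: 0.013
gripper_force: 25.0
```

```bash
python3 -m handwheel '[[0.6,0,0,0,0],[0.6,0,0,0,0],[0.6,0,0,0,0],[0.6,0,0,5,0],[0.6,0,0,11,0],[0.4,0,0,16,0],[0.3,0,0,19,0],[0.2,0,5,19,10]]' 25; python3 -m handwheel '[[0.2,-0.2,5,0,10],[0.2,-0.2,10,0,20],[0.2,-0.4,15,0,30],[0.2,-0.4,15.5,0,40],[0.2,-0.4,15.5,0,50],[0.2,-0.4,15.5,0,57.5],[0.2,-0.4,15.5,0,57.5],[0.2,-0.4,15.5,0,57.5]]'; python3 look.py x 620 99
python3 - <<'E'
from h import *
for cam in("top","scene"):
  p,d=imaging.capture(cam);W,C,_=world(cam,p,d,d>0);
  for x,y in((.625,-.1063),(.6205,.0987)):
    k=(np.hypot(W[:,0]-x,W[:,1]-y)<.045)&(W[:,2]<.12);print(cam,grip(W[k],C[k]))
cv2.imwrite("pics/s1.png",p[:,:,::-1])
E
```

```text
time_s: 28.35
tcp_pos: [0.6259, -0.0581, 0.2511]
eef_rot: [-179.7, 0.2, -124.5]
contact_force: [1.1, 0.0, -0.3]
gripper_width: 0.0593
gripper_force: 0.0
time_s: 29.35
tcp_pos: [0.6205, 0.0984, 0.2476]
eef_rot: [180.0, 0.0, -67.2]
contact_force: [-0.2, 0.0, -0.9]
gripper_width: 0.0699
gripper_force: 0.0
[620.5  98.4 247.6] [180.    0.  -67.2]
(array([622.7,  98. ,  97.1, -66.9,  72.9,  12.3]), 1148)
top (array([ 624.6, -105.4,   74.6,   45.7,   50.7,   13. ]), 165)
top None
scene (array([ 623.1, -104.6,   74.3,   45.6,   49.1,   15.8]), 145)
scene (array([618.8, 100.4,  97.8, -67.3,  73.1,  13.5]), 177)
```

View pics/s1.png

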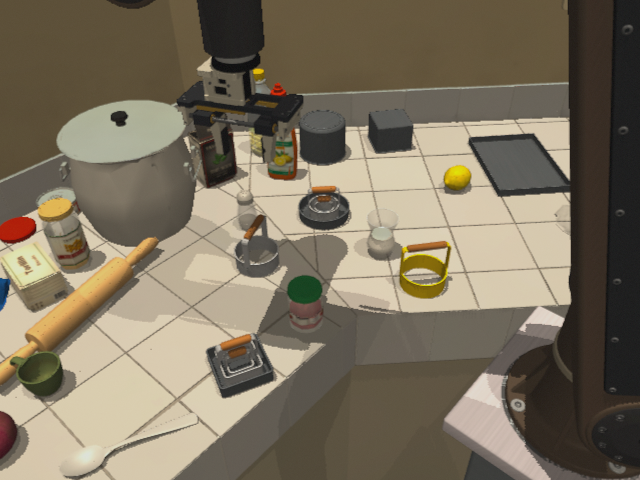

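The medium is nested in the round tin at (324,207), with its grip top at 74.5 mm, and the square set stands at (240,362). Next I grasp the large round cutter.

```bash
python3 -m handwheel '[[0.3,0.05,0,-5,0],[0.3,0.05,0,-10,0],[0.3,0.05,0,-15,0],[0.3,0.05,0,-16.9,0],[0.3,0.05,0,-16.9,0],[1,0.05,0,-16.9,0],[1,0.05,0,-16.9,0],[1,0.05,0,-16.9,0]]' 30; python3 -m handwheel '[[1,0,0,0,0],[1,0,0,0,0],[1,0,0,0,0],[1,0,0,0,0],[1,0,0,4,0],[1,0,0,10,0],[1,0,0,15,0],[1,0,0,17,0]]'; python3 -m handwheel '[[1,0,-4,0,-10],[1,0,-8,0,-20],[1,0,-12,0,-30],[1,0.2,-16,0,-40],[1,0.4,-20,0,-50],[1,0.4,-20.5,0,-60],[1,0.4,-20.5,0,-67.5],[1,0.4,-20.5,0,-67.5]]';  python3 -m handwheel '[[1,0,0,0,0],[1,0,0,0,0]]'; python3 tool.py
```

```text
time_s: 30.5
tcp_pos: [0.6215, 0.0987, 0.0797]
eef_rot: [-179.9, 0.0, -67.0]
contact_force: [0.0, -0.0, 0.2]
gripper_width: 0.0369
gripper_force: 0.0
time_s: 31.5
tcp_pos: [0.622, 0.0987, 0.2522]
eef_rot: [-179.7, -0.0, -67.0]
contact_force: [-0.5, 0.9, -2.2]
gripper_width: 0.0132
gripper_force: 30.0
time_s: 32.5
tcp_pos: [0.6247, -0.1067, 0.2481]
eef_rot: [180.0, -0.0, -134.5]
contact_force: [-0.1, -0.4, -1.1]
gripper_width: 0.0127
gripper_force: 30.0
time_s: 32.75
tcp_pos: [0.625, -0.1063, 0.2485]
eef_rot: [180.0, -0.0, -134.4]
contact_force: [-0.5, -0.2, -0.7]
gripper_width: 0.0127
gripper_force: 30.0
[ 625.  -106.3  248.5] [ 180.    -0.  -134.4]
held (array([ 623.4, -109.2,  266.9,   45.6,   67.7,   13.7]), 3370)
```

```bash
python3 -m handwheel '[[1,0.05,0.05,-5,0],[1,0.05,0.05,-8,0],[1,0.05,0.05,-10.5,0],[1,0.05,0.05,-12.5,0],[1,0.05,0.05,-14.3,0],[1,0.05,0.05,-15.6,0],[1,0.05,0.05,-16.4,0],[1,0.05,0.05,-16.5,0]]'; python3 -m handwheel '[[1,0,0,-0.2,0],[1,0,0,-0.2,0]]'
```

```text
time_s: 33.8
tcp_pos: [0.6254, -0.1061, 0.0832]
eef_rot: [180.0, -0.0, -134.5]
contact_force: [-0.5, 0.3, -0.6]
gripper_width: 0.0123
gripper_force: 30.0
time_s: 34.05
tcp_pos: [0.6258, -0.1061, 0.082]
eef_rot: [-180.0, 0.0, -134.5]
contact_force: [-0.1, -0.1, -0.3]
gripper_width: 0.0129
gripper_force: 30.0
```

Now I release, back off and check everything.

```bash
python3 -m handwheel '[[0.6,0,0,0,0],[0.6,0,0,0,0],[0.6,0,0,0,0],[0.6,0,0,5,0],[0.6,0,0,11,0],[0.4,0,0,16,0],[0.3,0,-6,17,0],[0.2,-1,-12,17,0]]'; python3 -m handwheel '[[0.2,-2,-6,0,0],[0.2,-4,-12,0,0],[0.2,-4,-12,0,0],[0.2,-4,-12,0,0]]'
python3 - <<'E'
from h import *
for cam in("scene","top"):
  p,d=imaging.capture(cam);W,C,_=world(cam,p,d,d>0)
  for x,y in((.625,-.1063),(.451,.3005)):
    k=(np.hypot(W[:,0]-x,W[:,1]-y)<.05)&(W[:,2]<.12);print(cam,grip(W[k&(W[:,2]>.06)],C[k&(W[:,2]>.06)]))
cv2.imwrite("pics/t4.png",cv2.resize(p[100:340,120:440,::-1],None,fx=2.5,fy=2.5))
for q in("jam_jar","small_glass","salt_shaker"):
    o=finder.cut_out("top",q)[0];W,C,_=world("top",p,d,o['region']);lo,hi=np.percentile(W[W[:,2]>.012],[2,98],axis=0)*1000;print(q,(lo+hi)/2,hi[2])
E
```

```text
time_s: 35.05
tcp_pos: [0.6166, -0.2268, 0.2535]
eef_rot: [-179.8, 0.1, -134.4]
contact_force: [0.8, 0.0, -0.2]
gripper_width: 0.0593
gripper_force: 0.0
time_s: 35.55
tcp_pos: [0.5752, -0.3465, 0.2514]
eef_rot: [180.0, 0.0, -134.6]
contact_force: [0.4, 1.3, -0.4]
gripper_width: 0.0705
gripper_force: 0.0
scene (array([ 623.8, -104.3,   98.9,   45.8,   71.9,   15.8]), 185)
scene (array([449.5, 301.6,  75.5,  63.9,  48.2,  14. ]), 252)
top (array([ 625.2, -104.9,   98.6,   45. ,   72.3,   12.8]), 246)
top (array([451.9, 301.4,  75. ,  65.5,  49.1,  12.8]), 172)
jam_jar [441.21634711 148.29673701  57.41124882] 86.95276694924361
small_glass [456.66455296 -87.72444161  56.98166585] 87.19435086821746
salt_shaker [718.24984419  29.35824118  53.30187301] 88.97091924664166
```

View pics/t4.png

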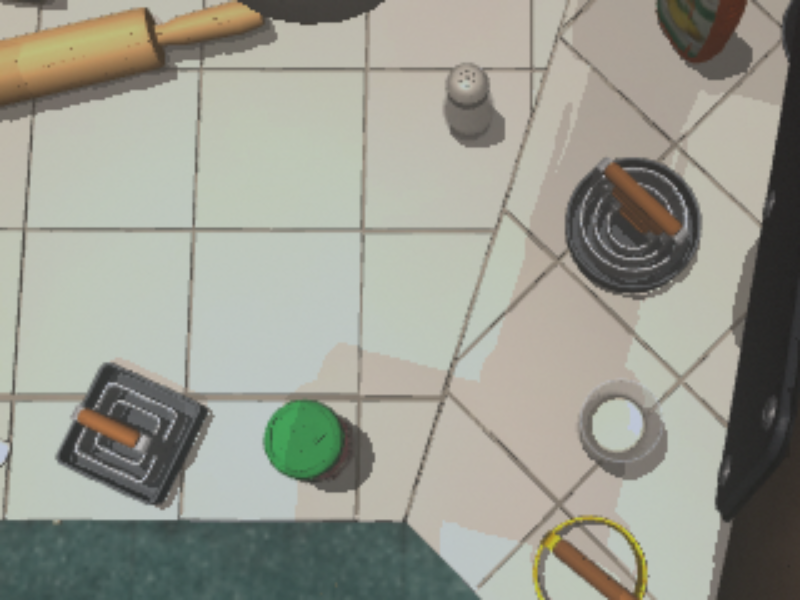

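Both sets are nested and flat: the round one at (632,225) has its grip top at 99 mm, the square one at (130,432) at 75 mm. The jar, glass and shaker haven't moved.

```bash
python3 -c "
from plant import r
print(r.close_job())"
```

```text
the job is handed in; nothing more can be done
None
```

The job is handed in at about 36 s: the three round cutters are nested flat in the round tin and the two square ones in the square tin, smallest first, and the jam jar, glass, salt shaker and yellow look-alike were left where they stood.

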